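# Hold the nut dispenser's gate open

## Task

The last three walnuts are in the nut dispenser and its lid was left up. First lower the lid until it is fully closed, and only then pull the red handle of the spring gate straight out until the front edge of its black crossbar is level with the red mark on the rails, so that the walnuts drop into the glass bowl below. The gate snaps shut when let go, so finish while you are still holding it steady at the mark; leave the bowl in its place, and do not disturb the onion, garlic, mug and sugar jar.

Things in the scene. Friction and masses are not known exactly. Their poses are not given: they have to be found in the camera images.
- dispenser: Nut dispenser, fixed: dark foot plate, clear hopper (front pane at x = -34 mm, top 199 mm high), two aluminium guide rails (y = +-66 mm, 8 mm wide, top 108 mm high) that run forward from under it to a low cross tie at x = -188 mm. Origin: on the counter under the outlet; x points to the back (hinge side), z up; the gate is pulled along -x. Lid, gate and handle positions are given in these axes.
- lid (a joint): Angle of the hopper lid in rad: 0 = closed flat on the hopper, grows as it opens up and back (most 1.5). Stiff friction hinge: it stays where it is left; closing it takes less than 1.5 N at its front edge.
- lid_hinge (a point): Hinge axis of the lid (the axis runs along the dispenser's y), at the middle of the lid's width: x = +88 mm, height 199 mm on the dispenser.
- lid_lip (a point): Middle of the top face of the lid's front finger lip, 135 mm along the lid from the hinge axis; frame turns with the lid. Lid: light wood, 136 mm wide, 8 mm thick, from 4 to 128 mm from the axis; closed, its top face is 9 mm above the axis. Lip: tongue 50 mm wide, 6 mm thick, ends 144 mm from the axis.
- gate (a joint): How far the gate is pulled out, in m: 0 = shut, 0.050 = crossbar level with the red mark, stop at 0.070. Springs pull it shut with about 3 N at 0, 8 N at the mark and 10 N at the stop; it returns by itself when let go.
- pull_handle: The gate's red upright handle: 16 mm thick (x), 26 mm wide (y), 36 mm tall, on the gate's black crossbar (24 mm deep, spans between the rails, flush with their tops, front edge 12 mm before the handle's centre). Origin: centre of its underside; gate shut: x = -100 mm, height 108 mm. Axes as the dispenser's, x to the back. 58 mm free between it and the hopper, 49 mm between it and each rail.
- handle_grip (a point): Grip point of the red handle: on its middle line, 22 mm above its underside, 14 mm below its top (height 130 mm).
- red_mark (a point): Point midway between the two red marks on top of the rails, height 108 mm, 50 mm in front of the crossbar's front edge when the gate is shut.
- bowl: Clear glass bowl, 226 mm wide at the rim, 70 mm high, standing on the dispenser's foot plate under the outlet (rim 76 mm above the counter, below the rails). Origin: centre of its underside, z up.
- walnut_0: Walnut in its shell, about 32 mm, lying in the hopper on the closed gate at the start; origin on its surface, 16 mm from its centre.
- walnut_1: Walnut in its shell, about 32 mm, lying in the hopper on the closed gate at the start; origin on its surface, 16 mm from its centre.
- walnut_2: Walnut in its shell, about 32 mm, lying in the hopper on the closed gate at the start; origin on its surface, 16 mm from its centre.
- board: Small wooden cutting board, 160 x 240 x 14 mm, fixed, left of the dispenser; onion, garlic and peeler lie on it. Origin: centre of the underside.
- onion: Onion, 75 mm, on the board; leave alone. Origin: centre of its underside.
- garlic: Garlic bulb, 55 mm, on the board; leave alone. Origin: centre of its underside.
- mug: Green and white mug, 92 mm wide (127 mm with handle), 93 mm tall, right of the dispenser; leave alone. Origin: centre of its underside.
- sugar_jar: Glass sugar jar with dark lid, 67 mm wide, 110 mm tall, right of the dispenser; leave alone. Origin: centre of its underside.

How it is judged:
By the outcome, as a careful person would: the job done as asked, in the order asked, and still so for the second after the job is handed in, while the arm keeps its last pose, push and grip.
It also fails if it takes over 50 s, if anything falls off the work surface, if the arm or the gripper's body presses on something with over 40 N, if the wrist force passes 120 N, or if a joint passes its speed limit or range.

## Robot

A 6-joint arm with a two-finger parallel gripper is mounted at the origin on a cart in front of the work surface, level with it; the furniture and walls round the work are solid. World frame = base frame: x ahead of the robot, y to its left, z up, the work surface at z = 0. Lengths are in mm, angles in rad, forces in N, time in s.
With the tool pointing down it reaches from about 275 to 1000 mm from the base axis. Payload 8.4 kg.
Tool frame: the origin (TCP) lies on the centre line of the jaws, within the pads' length; the fingertips stand 17 mm ahead of it and the grasp point (between the pads) lies 2 mm behind it; z points along the fingers, y is the line along which they close (so a half turn about z gives the same grasp; the last joint's range is limited). The gripper opens to 85 mm and grips with 20 to 120 N. Pads are 22 mm wide; open, the fingers measure 114 mm over their backs; the gripper's body (76 mm by 85 mm) begins 54 mm behind the grasp point. The pads swing forward as they close: fully open they stand 13 mm farther back than shut.
Start: joints at [-1.171, 0.353, 1.633, -0, 1.155, -0.002], TCP at [244.421, -575.227, 248.281] pointing down, gripper open.
Joint ranges: [-2.63, 2.63], [-0.92, 2.1], [0.06, 2.66], [-1.3, 4.44], [0, 2.69], [-3.02, 3.02]. Speed limits (rad/s): [2.22, 2.22, 2.79, 3.14, 3.14, 3.14].

## Interface

Orientations are given as [roll, pitch, yaw] about the fixed x, y, z axes, in that order (R = Rz(yaw) Ry(pitch) Rx(roll)).
In Python, from rig import r, eyes gives the robot as it stands. The module is installed in compiled form; this text tells all that it offers.
- The arm moves only by the shell command python3 -m inch 'ROWS' [FORCE]. ROWS is JSON, a list of rows, each a list of 7 numbers: the shift along the tool's x, y, z in m, then the turn, a rotation vector about the tool's x, y, z in degrees, then the closure, from -1 (fully open) to 1 (shut). In form: [[x, y, z, rx, ry, rz, gripper], ...]. A call has 1 to 8 rows; each row shifts and turns the commanded pose from where the row before left it, along the tool's axes as they then stand; what a row does not reach is not made up. A row lasts 1/10 s, in which the tool goes at most 50 mm and 8.59 degrees, less where a joint would pass 70% of its speed; a pose out of reach is approached as far as the arm can. A call with a gripper value outside its range is refused whole. The fingers move at their own pace and stop on an object; FORCE is the grip in N (left out, the last holds). Time passes only in rows, so rows that do not move let the fingers close. It gives the time, the measured TCP pose, the force, the opening and the grip force at its end, in the units of the state.
- r.sense(): the state, without advancing time (a new reading comes with each control period).
- eyes.grab_frame(name): name is "scene" or "top"; returns a dict with "img" (384x512x3 uint8, blue, green, red), "fx", "fy", "cx", "cy" (pixels), "R" (3x3) and "t" (3): a world point X has camera coordinates R X + t. Camera axes: x right, y down, z forward; pixel columns grow to the right and rows downward; lengths in mm; the calibration is good to about 2 mm. A picture is of the moment at which its call begins. There is no depth.
- r.sign_off(): hands the job in; it is judged then, once.
The state is a dict: "clock": time; "qpos": joint angles; "qvel": joint speeds; "joint_efforts": joint torques, N m; "eef_pos": TCP position; "tcp_rot": TCP orientation; "contact_force": force on the tool from outside, world axes, zero at the start; "wrist_torque": the same for the moment, N m; "opening": opening from 0.0 (shut) to 1.0 (fully open); "grasp_force": force on a finger pad.
Only numpy, scipy, OpenCV 4.12 (cv2) and the standard library are available. Lean on these libraries where they do the work, as an engineer would, in place of code of your own. Each camera call takes 0.05 s, during which the arm holds its last target. There are 200 camera calls.

## Working session

There is one attempt and no reset: what is moved stays moved. The work goes in short steps, Python scripts to look and compute and a shell command to move; the robot and the scene stay as the last step left them, time stands still between calls to the robot, and variables do not carry over. Pictures are saved under pics/ and viewed, at most 10 in all, crops included, and the job is handed in when it is done.

```bash
mkdir -p pics
python3 - <<'E'
from rig import r,eyes
import cv2,numpy as np
s=r.sense();print({k:np.round(v,3).tolist() for k,v in s.items()})
for n in("scene","top"):
    f=eyes.grab_frame(n);cv2.imwrite(f"pics/{n}0.png",f["img"]);np.savez(f"{n}0.npz",**f)
    print(n,f["fx"],f["fy"],f["cx"],f["cy"],np.round(f["R"],3).tolist(),np.round(f["t"],1).tolist(),(-np.array(f["R"]).T@f["t"]).round())
E
```

```text
{'clock': 0.0, 'qpos': [-1.171, 0.354, 1.634, 0.0, 1.155, -0.002], 'qvel': [0.0, -0.001, 0.001, -0.0, -0.0, 0.002], 'joint_efforts': [-0.0, -60.526, -34.206, -0.0, 0.01, -0.0], 'eef_pos': [244.231, -574.786, 247.555], 'tcp_rot': [-3.14, -0.0, 0.402], 'contact_force': [-0.739, -0.326, 0.275], 'wrist_torque': [0.008, 0.006, 0.057], 'grasp_force': 0.0, 'opening': 0.996}
scene 492.52330370143545 492.52330370143545 258.69652702204576 191.68886808855214 [[-0.652, -0.758, 0.018], [-0.336, 0.267, -0.903], [0.68, -0.594, -0.429]] [371.7, 328.8, 1504.0] [-670. 1088.  936.]
top 459.7748006325023 459.7748006325023 263.80791145854334 195.2323073661708 [[0.002, -0.999, -0.04], [-0.986, 0.005, -0.165], [0.165, 0.04, -0.986]] [6.7, 568.8, 1544.0] [ 307.  -58. 1616.]
```

View pics/scene0.png

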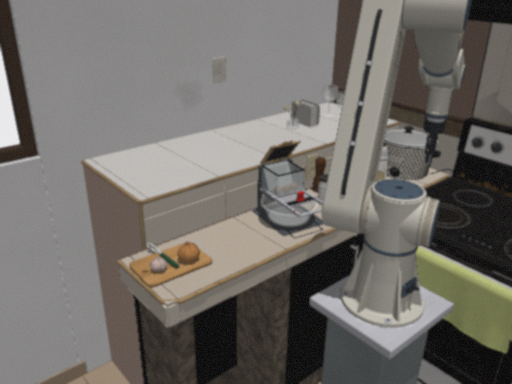

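View pics/top0.png

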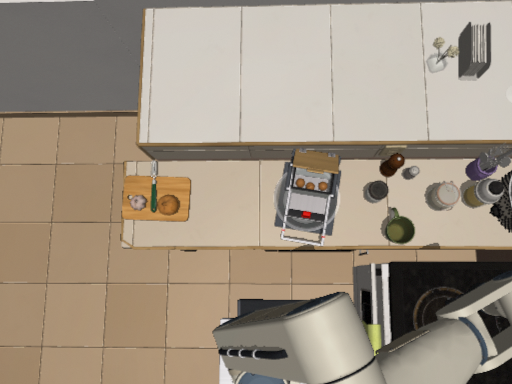

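The scene view has the dispenser around (290,195), with the lid up at (280,150) and the red handle at (300,197). In the top view the dispenser is around (308,205), the red handle is at (307,214) and the lid at (316,160). The board is to its left, the mug and jar to its right, and a raised counter is behind it.

Run:
```python
import cv2,numpy as np
a=cv2.imread("pics/scene0.png")[130:240,240:345];b=cv2.imread("pics/top0.png")[140:250,260:365]
cv2.imwrite("pics/crop0.png",np.hstack([cv2.resize(v,(400,419),interpolation=cv2.INTER_CUBIC) for v in(a,b)]))
for n in("scene","top"):
    i=cv2.imread(f"pics/{n}0.png").astype(int);m=((i[...,2]>130)&(i[...,1]<60)&(i[...,0]<60)).astype(np.uint8)
    c=cv2.connectedComponentsWithStats(m);print(n,c[2].tolist()[1:],c[3][1:].round(1).tolist())
```

```text
scene [[298, 192, 5, 3, 11], [299, 198, 4, 2, 6]] [[300.3, 193.0], [300.8, 198.7]]
top [[302, 211, 9, 7, 37], [304, 217, 3, 1, 3]] [[306.4, 213.6], [305.0, 217.0]]
```

View pics/crop0.png

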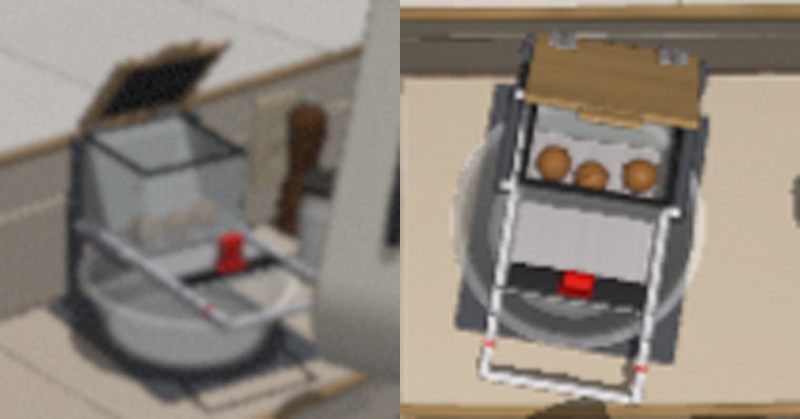

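The crop shows the lid half open, with its lip at crop (610,123) in the top view. The red marks are at crop (489,343) and (641,369), the handle at (576,283), and the three walnuts sit behind the pane.

```bash
cat > h.py <<'E'
import numpy as np
def ray(f,u,v):
    R=f["R"];c=-R.T@f["t"];d=R.T@np.array([(u-f["cx"])/f["fx"],(v-f["cy"])/f["fy"],1]);return c,d/np.linalg.norm(d)
def onz(f,u,v,z):
    c,d=ray(f,u,v);return c+d*(z-c[2])/d[2]
def proj(f,X):
    p=f["R"]@X+f["t"];return np.array([f["fx"]*p[0]/p[2]+f["cx"],f["fy"]*p[1]/p[2]+f["cy"]])
def tri(f,a,g,b):
    (c1,d1),(c2,d2)=ray(f,*a),ray(g,*b)
    A=np.stack([d1,-d2],1);s=np.linalg.lstsq(A,c2-c1,rcond=None)[0]
    p,q=c1+s[0]*d1,c2+s[1]*d2;return (p+q)/2,np.linalg.norm(p-q)
E
python3 - <<'E'
import numpy as np,cv2
from h import *
T=np.load("top0.npz");S=np.load("scene0.npz")
i=T["img"].astype(int);red=i[...,2]-np.maximum(i[...,0],i[...,1])
def cen(u,v,h):
    w=np.clip(red[v-h:v+h+1,u-h:u+h+1]-25,0,None).astype(float);yy,xx=np.mgrid[v-h:v+h+1,u-h:u+h+1];return (w*xx).sum()/w.sum(),(w*yy).sum()/w.sum()
L=cen(283,230,3);Rr=cen(323,237,3);H=cen(306,214,6);print(L,Rr,H)
pl,pr=onz(T,*L,108),onz(T,*Rr,108);print("marks",pl,pr,"dist 132?",np.linalg.norm(pl-pr))
ydir=(pl-pr)/np.linalg.norm(pl-pr);yaw=np.arctan2(-ydir[0],ydir[1]);print("yaw",yaw)
x=np.array([np.cos(yaw),np.sin(yaw),0]);m=(pl+pr)/2;print("mid",m,"origin",m+x*162-[0,0,108])
h=onz(T,*H,138);print("handle",h,"origin from handle",h+x*100)
p,e=tri(T,(306.2,213.4),S,(300.5,195.5));print("tri handle",p,e)
# rail corners crop -> px
for c in((482,377),(637,402)):
    print("tie corner",onz(T,260+(c[0]-400)/3.81,140+c[1]/3.81,108))
O=m+x*162;O[2]=0;y=np.array([-x[1],x[0],0])
c,d=ray(T,260+(610-400)/3.81,140+123/3.81)
P=c+d*(((O-c)@y)/(d@y));q=np.array([(P-O)@x-88,P[2]-199]);print("y=0 plane hit ill cond",P,q)
for t in np.arange(0,1.51,.1):
    Z=[O+x*(88-a*np.cos(t)-9*np.sin(t)*-1)+b*y+np.array([0,0,199+a*np.sin(t)+9*np.cos(t)]) for a,b in((144,0),(128,68),(128,-68))]
    print(round(t,1),[proj(T,k).round(1).tolist() for k in Z],[proj(S,k).round(1).tolist() for k in Z])
E
```

```text
(np.float64(282.814606741573), np.float64(229.6488764044944)) (np.float64(322.7268292682927), np.float64(236.50487804878048)) (np.float64(306.08383323335335), np.float64(214.00899820035994))
marks [443.84051581 -59.33917451 108.        ] [ 421.19124574 -189.27606471  108.        ] dist 132? 131.89611392856662
yaw -0.1725758728868266
mid [ 432.51588077 -124.30761961  108.        ] origin [ 592.10948505 -152.12634484    0.        ]
handle [ 491.49443924 -134.58893841  138.        ] origin from handle [ 590.00900978 -151.76099102  138.        ]
tri handle [ 493.59655767 -137.15765256  124.09567954] 4.348629785393445
tie corner [413.39299006 -54.95973698 108.        ]
tie corner [ 391.94623647 -187.01924346  108.        ]
y=0 plane hit ill cond [ 583.24571275 -150.58130268  347.43782619] [-96.99742267 148.43782619]
0.0 [[309.6, 196.6], [288.7, 188.0], [332.2, 195.2]] [[294.0, 171.2], [276.6, 173.1], [306.2, 166.5]]
0.1 [[310.0, 195.3], [288.9, 186.7], [332.8, 194.0]] [[294.0, 167.6], [276.5, 169.8], [306.1, 163.3]]
0.2 [[310.4, 193.6], [289.1, 185.1], [333.3, 192.4]] [[293.7, 163.8], [27
[... 654 characters left out ...]
169.6], [292.3, 163.6], [338.7, 171.1]] [[286.2, 139.0], [269.5, 144.2], [299.3, 138.6]]
1.0 [[316.0, 164.9], [293.0, 159.4], [339.5, 166.9]] [[284.5, 136.1], [268.0, 141.6], [297.7, 136.1]]
1.1 [[316.9, 160.1], [293.7, 155.1], [340.3, 162.6]] [[282.7, 133.6], [266.4, 139.3], [296.1, 133.9]]
1.2 [[317.8, 155.1], [294.4, 150.7], [341.1, 158.2]] [[280.8, 131.3], [264.8, 137.3], [294.4, 131.9]]
1.3 [[318.6, 150.1], [295.1, 146.3], [341.9, 153.8]] [[278.9, 129.4], [263.1, 135.5], [292.7, 130.3]]
1.4 [[319.5, 145.1], [295.8, 142.0], [342.7, 149.4]] [[276.9, 127.8], [261.4, 134.1], [290.9, 128.9]]
1.5 [[320.3, 140.2], [296.6, 137.7], [343.3, 145.1]] [[274.9, 126.5], [259.7, 133.0], [289.1, 127.8]]
```

```bash
python3 -m inch '[[0,0,-0.03,0,0,8.2,1],[0,0,-0.03,0,0,8.2,1],[0,0,-0.03,0,0,8.2,1],[0,0,-0.03,0,0,8.3,1]]' 60
```

```text
clock: 0.5
eef_pos: [244.3, -574.9, 369.0]
tcp_rot: [-3.141, 0.001, -0.178]
contact_force: [-0.1, -0.6, 0.2]
opening: 0.33
grasp_force: 0.0
```

```bash
python3 -m inch '[[0.023,-0.04,0,0,0,0,1],[0.023,-0.04,0,0,0,0,1],[0.023,-0.04,0,0,0,0,1],[0.023,-0.04,0,0,0,0,1],[0.023,-0.04,0,0,0,0,1],[0.023,-0.04,0,0,0,0,1]]'
```

```text
clock: 1.1
eef_pos: [422.3, -360.8, 368.1]
tcp_rot: [-3.141, 0.0, -0.173]
contact_force: [0.0, 0.0, -0.5]
opening: 0.003
grasp_force: 0.0
```

```bash
python3 -m inch '[[0.023,-0.039,0,0,0,0,1],[0.023,-0.039,0,0,0,0,1],[0.023,-0.039,0,0,0,0,1],[0.023,-0.039,0,0,0,0,1],[0.023,-0.039,0,0,0,0,1],[0.023,-0.039,0,0,0,0,1]]'
python3 - <<'E'
from rig import eyes
import cv2,numpy as np
a=eyes.grab_frame("scene")["img"][110:240,230:345];b=eyes.grab_frame("top")["img"][120:250,260:375]
cv2.imwrite("pics/c1.png",np.hstack([cv2.resize(v,None,fx=3.4,fy=3.4,interpolation=cv2.INTER_CUBIC) for v in(a,b)]))
E
```

```text
clock: 1.7
eef_pos: [598.4, -153.9, 368.0]
tcp_rot: [3.142, 0.001, -0.172]
contact_force: [0.5, -0.8, -0.4]
opening: -0.003
grasp_force: 0.0
```

View pics/c1.png

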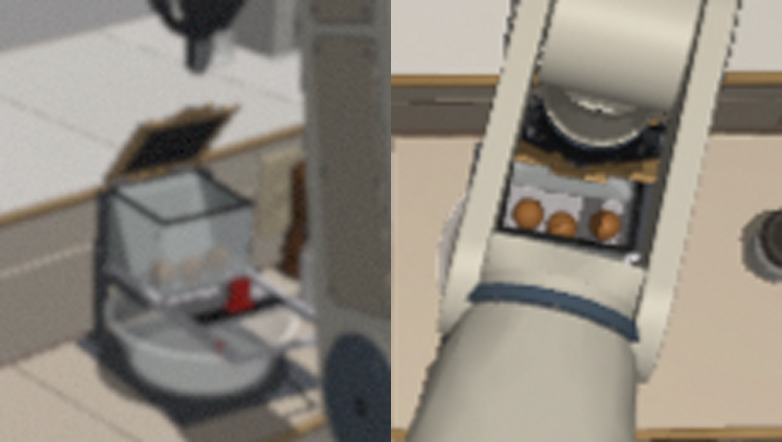

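The view shows the fingertips (crop (198,65)) above the raised lid and in line with its middle, clear of it. I'll push down and ease forward.

```bash
python3 -m inch '[[0,0,0.025,0,0,0,1],[0,0,0.02,0,0,0,1],[0,0,0.015,0,0,0,1],[0,0,0.015,0,0,0,1],[-0.003,0,0.015,0,0,0,1],[-0.004,0,0.015,0,0,0,1],[-0.005,0,0.012,0,0,0,1],[-0.005,0,0.01,0,0,0,1]]'
```

```text
clock: 2.6
eef_pos: [580.5, -152.9, 240.2]
tcp_rot: [3.142, 0.0, -0.173]
contact_force: [0.2, 0.5, 0.7]
opening: -0.002
grasp_force: 0.4
```

```bash
python3 -m inch '[[-0.005,0,0.006,0,0,0,1],[0,0,0.004,0,0,0,1],[0,0,0.002,0,0,0,1],[0,0,0,0,0,0,1]]'
```

```text
clock: 3.0
eef_pos: [576.2, -151.9, 229.4]
tcp_rot: [-3.142, -0.0, -0.172]
contact_force: [0.2, -0.8, 0.4]
opening: 0.001
grasp_force: 0.0
```

```bash
python3 -m inch '[[0,0,0.002,0,0,0,1],[0,0,0.001,0,0,0,1],[0,0,0.001,0,0,0,1],[0,0,0,0,0,0,1]]'
```

```text
clock: 3.4
eef_pos: [576.0, -151.8, 225.2]
tcp_rot: [3.142, 0.0, -0.172]
contact_force: [1.0, -1.2, -0.4]
opening: -0.004
grasp_force: 0.0
```

```bash
python3 -m inch '[[0,0,0.001,0,0,0,1],[0,0,0.001,0,0,0,1],[0,0,0,0,0,0,1]]'
```

```text
clock: 3.7
eef_pos: [576.1, -151.9, 224.9]
tcp_rot: [3.142, -0.001, -0.172]
contact_force: [-4.9, 2.0, 12.5]
opening: 0.001
grasp_force: 6.8
```

Contact built up to 12.5 N with the tips at z ≈ 208 mm, the height of the closed lid's top. I'll back off to the pre-grasp pose, tilt and look.

```bash
python3 -m inch '[[0,0,-0.03,0,0,0,1],[0,0,-0.03,0,0,0,1],[-0.04,0,0,0,0,0,-1],[-0.045,0,0,0,0,0,-1],[0,0,0,0,7.5,0,-1],[0,0,0,0,7.5,0,-1]]'
python3 - <<'E'
from rig import eyes
import cv2,numpy as np
S=eyes.grab_frame("scene");T=eyes.grab_frame("top");np.savez("scene2.npz",**S);np.savez("top2.npz",**T)
a=S["img"][110:240,230:345];b=T["img"][120:250,260:375]
cv2.imwrite("pics/c2.png",np.hstack([cv2.resize(v,None,fx=3.4,fy=3.4,interpolation=cv2.INTER_CUBIC) for v in(a,b)]))
E
```

```text
clock: 4.3
eef_pos: [492.2, -137.3, 283.9]
tcp_rot: [3.141, -0.268, -0.172]
contact_force: [-0.0, 0.5, 0.3]
opening: 0.68
grasp_force: 0.0
```

View pics/c2.png

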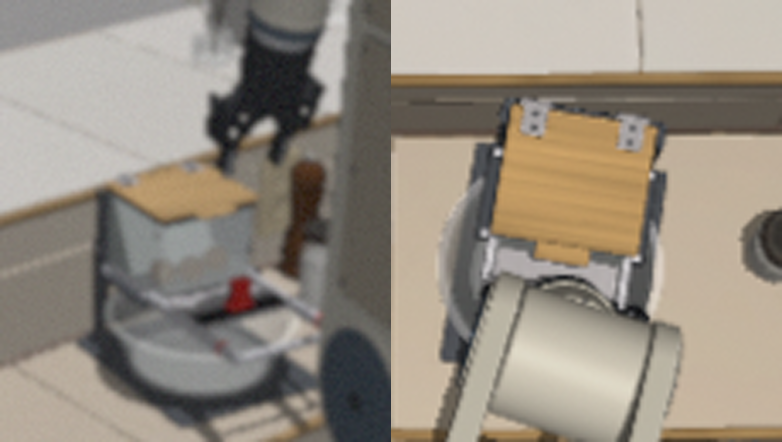

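The lid lies flat: its lip is at crop (562,262), which is full-frame (310,197), against (309.6,196.6) predicted for closed. The handle is at left crop (240,293) with the fingers open above it. I'll descend.

```bash
python3 -m inch '[[-0.0106,-0.0023,0.0386,0,0,0,-1],[-0.0106,0,0.0386,0,0,0,-1],[-0.008,0,0.029,0,0,0,-1],[0,0,0,0,0,0,-1]]'
python3 - <<'E'
from rig import eyes
import cv2,numpy as np
S=eyes.grab_frame("scene")
cv2.imwrite("pics/c3.png",cv2.resize(S["img"][150:230,250:345],None,fx=6,fy=6,interpolation=cv2.INTER_CUBIC))
E
```

```text
clock: 4.8
eef_pos: [490.0, -134.2, 169.4]
tcp_rot: [-3.141, -0.252, -0.173]
contact_force: [-0.4, 0.2, 0.5]
opening: 0.999
grasp_force: 0.0
```

View pics/c3.png

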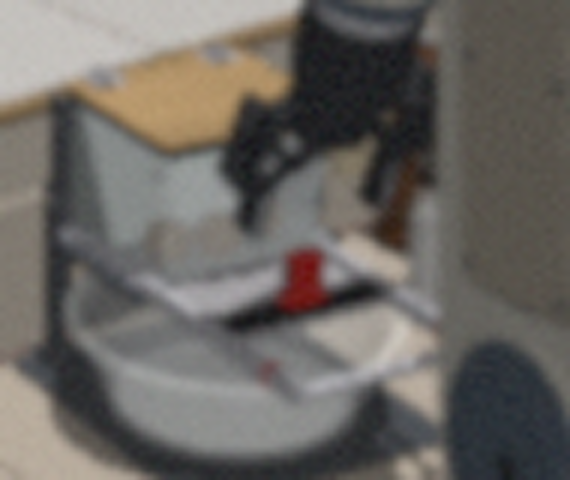

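The fingers straddle the red handle (crop (303,280)) and are clear of the lid and rails. I'll do the final descent and grip.

```bash
python3 -m inch '[[-0.004,0,0.0187,0,0,0,-1],[-0.0035,0,0.0186,0,0,0,-1],[0,0,0,0,0,0,-1],[0,0,0,0,0,0,1],[0,0,0,0,0,0,1],[0,0,0,0,0,0,1],[0,0,0,0,0,0,1],[0,0,0,0,0,0,1]]' 70
```

```text
clock: 5.65
eef_pos: [494.9, -134.1, 136.5]
tcp_rot: [-3.139, -0.263, -0.174]
contact_force: [-2.0, 16.6, 14.4]
opening: 0.291
grasp_force: 68.1
```

```bash
python3 -m inch '[[0,-0.001,-0.001,0,0,0,1],[0,-0.001,0,0,0,0,1],[0,0,0,0,0,0,1]]'
```

```text
clock: 5.95
eef_pos: [494.9, -133.8, 136.6]
tcp_rot: [3.141, -0.263, -0.172]
contact_force: [0.2, -4.5, -1.7]
opening: 0.289
grasp_force: 70.5
```

```bash
python3 -m inch '[[-0.0072,0,-0.002,0,0,0,1],[-0.0072,0,-0.002,0,0,0,1],[-0.0072,0,-0.002,0,0,0,1],[-0.0072,0,-0.002,0,0,0,1],[-0.0072,0,-0.002,0,0,0,1],[-0.0072,0,-0.002,0,0,0,1],[0,0,0,0,0,0,1],[0,0,0,0,0,0,1]]'
```

```text
clock: 6.75
eef_pos: [450.7, -126.2, 136.6]
tcp_rot: [3.141, -0.263, -0.172]
contact_force: [5.6, -4.9, -11.8]
opening: 0.29
grasp_force: 70.1
```

```bash
python3 -m inch '[[-0.0026,0,-0.0004,0,0,0,1],[-0.0025,-0.0003,-0.0005,0,0,0,1],[0,0,0,0,0,0,1],[0,0,0,0,0,0,1],[0,0,0,0,0,0,1]]'
python3 - <<'E'
from rig import r,eyes
import cv2,numpy as np
S=eyes.grab_frame("scene");T=eyes.grab_frame("top");np.savez("scene3.npz",**S);np.savez("top3.npz",**T)
print([np.round(r.sense()["eef_pos"],2) for _ in range(1)])
a=S["img"][150:240,240:345];b=T["img"][150:240,260:365]
cv2.imwrite("pics/c4.png",np.hstack([cv2.resize(v,(400,343),interpolation=cv2.INTER_CUBIC) for v in(a,b)]))
E
```

```text
clock: 7.25
eef_pos: [446.5, -125.4, 136.6]
tcp_rot: [3.14, -0.265, -0.172]
contact_force: [5.9, -8.6, -8.6]
opening: 0.286
grasp_force: 70.6
[array([ 446.5 , -125.44,  136.61])]
```

View pics/c4.png

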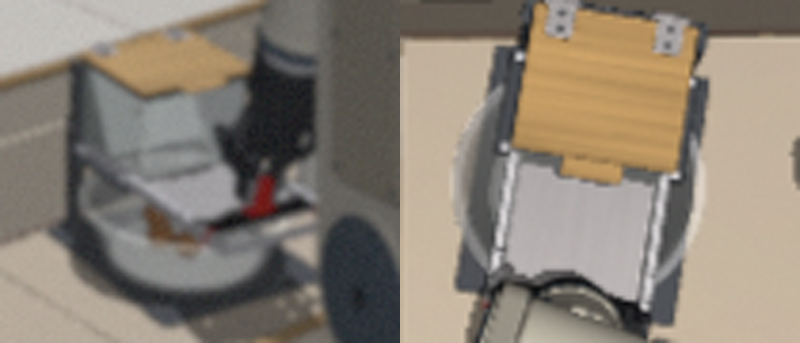

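The walnuts have dropped into the bowl (brown patch at left crop (165,228)), and the lid is still closed. The crossbar's left end is at about the red mark, crop (208,233). I'll measure where the bar's edge is.

```bash
python3 -m inch '[[-0.0009,0,0.0001,0,0,0,1],[0,0,0,0,0,0,1],[0,0,0,0,0,0,1]]'
python3 - <<'E'
import numpy as np,cv2
from rig import eyes
from h import *
S=eyes.grab_frame("scene");np.savez("scene4.npz",**S)
yaw=-.1726;x=np.array([np.cos(yaw),np.sin(yaw),0]);y=np.array([-x[1],x[0],0]);O=np.array([591.5,-152,108.])
for n in("scene2","scene4"):
    f=np.load(n+".npz");im=f["img"].astype(np.float32)
    g=im.mean(2)
    xs=np.arange(-185,-70,1.)
    P=np.zeros(len(xs))
    for yy in np.arange(38,56,2):
        px=np.array([proj(f,O+a*x+yy*y) for a in xs],np.float32)
        P+=cv2.remap(g,px[:,0].reshape(1,-1),px[:,1].reshape(1,-1),cv2.INTER_LINEAR).ravel()/9
    k=P.argmin();print(n,"min",xs[k]);print(list(zip(xs[::4].astype(int).tolist(),P[::4].round().astype(int).tolist())))
    # red mark on left rail
    px=np.array([proj(f,O+a*x+66*y) for a in xs],np.float32)
    q=cv2.remap(im,px[:,0].reshape(1,-1),px[:,1].reshape(1,-1),cv2.INTER_LINEAR)[0];rd=np.clip(q[:,2]-q[:,1]-8,0,None);w=rd*(xs<-140);print("mark",(w*xs).sum()/w.sum())
E
```

```text
clock: 7.65
eef_pos: [446.1, -125.4, 136.6]
tcp_rot: [3.14, -0.266, -0.172]
contact_force: [6.0, -8.1, -6.3]
opening: 0.29
grasp_force: 70.9
scene2 min -109.0
[(-185, 128), (-181, 124), (-177, 123), (-173, 123), (-169, 123), (-165, 122), (-161, 121), (-157, 120), (-153, 120), (-149, 119), (-145, 118), (-141, 114), (-137, 108), (-133, 100), (-129, 90), (-125, 77), (-121, 61), (-117, 45), (-113, 31), (-109, 25), (-105, 31), (-101, 42), (-97, 53), (-93, 65), (-89, 78), (-85, 89), (-81, 104), (-77, 120), (-73, 138)]
mark -166.7281160110973
scene4 min -160.0
[(-185, 117), (-181, 107), (-177, 92), (-173, 74), (-169, 55), (-165, 37), (-161, 28), (-157, 30), (-153, 43), (-149, 66), (-145, 93), (-141, 119), (-137, 140), (-133, 153), (-129, 159), (-125, 161), (-121, 161), (-117, 162), (-113, 162), (-109, 161), (-105, 162), (-101, 162), (-97, 160), (-93, 160), (-89, 160), (-85, 160), (-81, 160), (-77, 160), (-73, 160)]
mark -164.27306121971478
```

```bash
python3 -m inch '[[-0.0007,0,0,0,0,0,1],[0,0,0,0,0,0,1],[0,0,0,0,0,0,1],[0,0,0,0,0,0,1],[0,0,0,0,0,0,1],[0,0,0,0,0,0,1]]'
```

```text
clock: 8.3
eef_pos: [445.7, -125.3, 136.6]
tcp_rot: [3.14, -0.266, -0.172]
contact_force: [7.1, -7.9, -5.9]
opening: 0.285
grasp_force: 70.9
```

Run:
```python
from rig import eyes
import cv2,numpy as np
S=eyes.grab_frame("scene")
cv2.imwrite("pics/c5.png",cv2.resize(S["img"][145:230,250:330],None,fx=7,fy=7,interpolation=cv2.INTER_CUBIC))
```

```text
(no output)
```

View pics/c5.png

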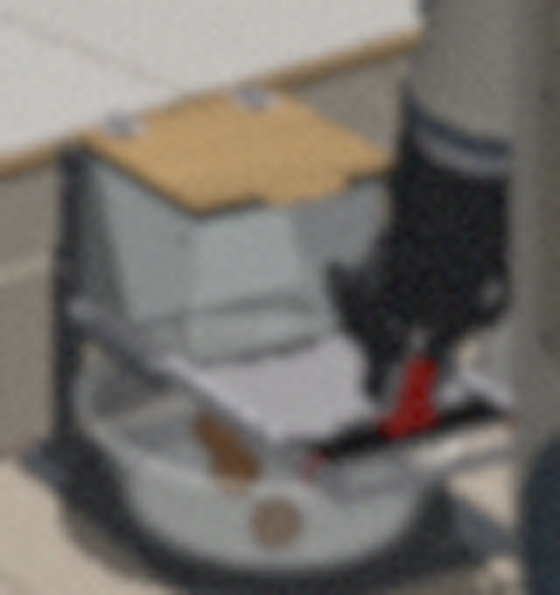

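The hopper is empty and the walnuts are in the bowl: two at crop (225,450) and one at (275,522). The bar's front edge meets the red mark at (313,462), and the lid is closed. I'm handing in while still holding.

```bash
python3 -c "
from rig import r
print(r.sign_off())"
```

```text
the job is handed in; nothing more can be done
None
```

The job is handed in: I closed the lid first, then pulled the gate out to the red mark (49.9 mm of 50 mm by arm position) and am holding it there, with all three walnuts in the bowl; I touched nothing else, though I did not re-check the onion, garlic, mug and jar in a final picture.

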